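Take the filter panel out of the bench dust extractor

ROBOT

A 7-joint arm with a two-finger parallel gripper is mounted at the origin on a cart in front of the work surface, level with it; the furniture and walls round the work are solid. World frame = base frame: x ahead of the robot, y to its left, z up, the work surface at z = 0. Lengths are in mm, angles in rad, forces in N, time in s.
With the tool pointing down it reaches from about 425 to 1025 mm from the base axis. Payload 3.6 kg.
Tool frame: the origin (TCP) lies at the very end of the fingers, on their centre line; the grasp point (between the pads) lies env.grip_point_offset behind it (env.grip_point_offset is the distance from the TCP to the grasp point, in mm); z points along the fingers, y is the direction in which the jaws open and shut (so a half turn about z gives the same grasp; the last joint's range is limited). The gripper opens to 85 mm and grips with 20 to 120 N. Pads are 22 mm wide; open, the fingers measure 114 mm over their backs; the gripper's body (76 mm by 85 mm) begins 54 mm behind the grasp point. The pads swing forward as they close: fully open they stand 13 mm farther back than shut.
Start: joints at [-1.26, 0.591, 0.048, 1.609, -0.033, 0.943, -0.034], TCP at [284.86, 666.697, 231.302] pointing down, gripper open.
Joint ranges: [-2.69, 2.69], [-0.47, 2.24], [-1.27, 1.36], [0.19, 2.51], [-1.53, 4.68], [0.08, 2.07], [-3.09, 3.09]. Speed limits (rad/s): [2.57, 2.57, 3.14, 3.14, 3.14, 3.14, 3.14].

INTERFACE

Orientations are given as a unit quaternion [w, x, y, z].
In Python, from bench import monitor, camera, env gives the robot as it stands. The module is installed in compiled form; this text tells all that it offers.
- The arm moves only by the tool step_arm, never from a script. Its arguments are lists of equal length, an entry for each row: "linear": the shift along the tool's x, y, z in m, a list of three; "angular": the turn, a rotation vector about the tool's x, y, z in degrees, a list of three; "grip": the opening, from 0 (shut) to 1 (fully open). In form: {"linear": [[tx, ty, tz], ...], "angular": [[ax, ay, az], ...], "grip": [grip, ...]}. A call has 1 to 12 rows; each row is the pose to reach, as a shift and turn from the pose measured when the call began, along the tool's axes at that moment; what a row does not reach only later rows make up. A row lasts 1/8 s, in which the tool goes at most 62.5 mm and 10.7 degrees, less where a joint would pass 70% of its speed; a pose out of reach is approached as far as the arm can. A call with a gripper value outside its range is refused whole. The fingers move at their own pace and stop on an object; "force" is the grip in N (left out, the last holds). Time passes only in rows, so rows that repeat a pose let the fingers close. It gives the time, the measured TCP pose, the force and the opening at its end, in the units of the state.
- monitor.get_obs(): the state, without advancing time (a new reading comes with each control period).
- camera(name): name is "scene" or "top" or "wrist"; returns a dict with "color" (400x640x3 uint8, red, green, blue), "fx", "fy", "cx", "cy" (pixels), "eye" and "orientation" of the camera in the world; the wrist camera has in their place "mount" (4x4, takes a point from camera to tool coordinates, whose origin is the TCP and whose axes are the flange's). Camera axes: x right, y down, z forward; pixel columns grow to the right and rows downward; lengths in mm; the calibration is good to about 2 mm. A picture is of the moment at which its call begins: read the wrist's pose just before it. There is no depth.
- env.finish_job(): hands the job in, once; it reports no verdict.
The state is a dict: "time_s": time; "joint_pos": joint angles; "joint_velocities": joint speeds; "effort": joint torques, N m; "eef_pos": TCP position; "orientation": TCP orientation; "wrist_force": force on the tool from outside, world axes, zero at the start; "ft_torque": the same for the moment, N m; "gripper_width": finger opening in mm.
Only numpy, scipy, OpenCV 4.12 (cv2) and the standard library are available. Lean on these libraries where they do the work, as an engineer would, in place of code of your own. Each camera call takes 0.05 s, during which the arm holds its last target. There are 200 camera calls.

TASK

The filter of the small plywood dust extractor needs cleaning: turn the steel swing tab on its lower rail about a quarter turn aside, to either side, so that it no longer covers the panel, then lift the panel out of the sloping frame by its wooden grip bar. Set it down gently (do not drop it), flat and with the grip bar up, in the middle of the square black rubber mat. Leave the tab turned aside, and do not push the other things on the table about.

Things in the scene. Friction and masses are not known exactly. Their poses are not given: they have to be found in the camera images.
- extractor: Plywood bench dust extractor, fixed; 170 mm wide in y, x from -78 to 110 mm, flat fan box behind 118 mm high. Origin on the table below the middle of its recess. Its front is a frame sloping 30 degrees from level, facing up and to its own -x (to the robot at yaw 0): uphill is (cos 30, 0, sin 30) in its frame, the outward normal (-sin 30, 0, cos 30).
- light_bar (a point): Middle of a fixed work-light bar that hangs over the recess, 300 mm above the table, 8 mm behind the recess middle: 30 mm in the extractor's x, 176 mm in y, 18 mm high, carried by two arms at y = -80 and +80 mm from the fan box. It blocks a tool coming straight down on the panel: tilt the tool to the slope's normal.
- recess (a point): Middle of the floor of the sloping recess, 75 mm straight above the extractor's origin. The recess is 104 mm along the slope by 124 mm in y; its rails stand 8 mm above its floor along the normal.
- tab (a joint): Angle of the steel swing tab, rad, about the outward normal. 0: it points uphill and covers the panel's lower edge by 18 mm; positive: its pin swings to the extractor's +y, negative: to -y. Stops at -1.9 and 1.9; clears the panel beyond 1.16 either way. Starts between -0.35 and 0.35. Stays where it is left (friction 0.04 N m, no spring).
- tab_pivot (a point): Pivot of the tab, at the tab's underside on the lower rail: 70 mm downhill of the recess middle and 12 mm out along the normal. The tab is 16 mm wide, 4 mm thick and reaches 38 mm from here.
- tab_pin (a point): Top end of the tab's upright steel pin: 10 mm in diameter, stands 26 mm above the tab's upper face along the outward normal, 30 mm from the pivot.
- filter_panel: Loose filter panel with a pale wooden rim and metal slats, 100 mm in its x, 120 mm in y, 10 mm thick in z, 0.15 to 0.31 kg. Origin in the middle of its underside, z towards the grip bar. The wooden grip bar stands across its middle: 64 mm long in y, 14 mm thick in x, 30 mm high, from z = 10 to z = 40 mm. At the start it lies in the recess, its x uphill, with about 2 mm play.
- mat: Square black rubber mat, 180 x 180 x 4 mm, fixed flat on the table to the left or right of the extractor; origin in the middle of its underside.
- long_block: Reddish hardwood sanding block, loose, 245 mm in x, 66 mm in y, 31 mm high; lies on the side where the mat is not. Leave alone.
- plane: Small wooden thumb plane, loose, 25 x 60 x 34 mm, in front of the extractor. Leave alone.
- stick: Pale sanding stick, loose, 12 x 148 x 7 mm, in front of the extractor. Leave alone.
- calipers: Steel calipers, loose, 58 x 170 x 10 mm, lying flat, right of the extractor. Leave alone.
- mallet: Small wooden mallet, loose, 187 x 72 x 38 mm, left of the extractor. Leave alone.

How it is judged (in metres and radians):
On the way, in this order (a step that is already met when the one before it is completed fails the run):
1. the tab is turned aside (over 1.2 rad from straight uphill, either way) with the panel still in its recess ((value of joint tab above 1.2 rad or value of joint tab below -1.2 rad) and distance between filter_panel and recess below 0.012 m), for 0.1 s.
2. the panel is lifted out of the recess (its underside over 30 mm from the recess's middle) (distance between filter_panel and recess above 0.03 m), for 0.1 s.
At the end, for the whole second after the job is handed in: The panel rests flat on the mat (tilt under 0.09 rad, grip bar up, its underside under 10 mm above the table), its middle within 35 mm of the mat's middle, released and at rest; the tab is still over 1.2 rad aside ((value of joint tab above 1.2 rad or value of joint tab below -1.2 rad) and horizontal distance between filter_panel and mat below 0.035 m and angle between filter_panel's own z axis and vertical below 0.09 rad and height (world z) of filter_panel below 0.01 m and linear speed of filter_panel below 0.02 m/s and angular speed of filter_panel below 0.1 rad/s); the robot touches nothing.
It fails at once if the panel is dropped: it moves faster than 0.6 m/s (a fall of about 18 mm) while no finger touches it (linear speed of filter_panel above 0.6 m/s and contact force between the fingers and filter_panel below 0.1 N).
It fails at once if another loose thing on the table is moved over 30 mm (distance of any of long_block, plane, stick, calipers, mallet from where it was at the start of the episode above 0.03 m).
It also fails if it takes over 46 s, if anything falls off the work surface, if the arm or the gripper's body presses on something with over 40 N, if the wrist force passes 120 N, or if a joint passes its speed limit or range.

## Working session

There is one attempt and no reset: what is moved stays moved. The work goes in short steps, Python scripts to look and compute and a tool call to move; the robot and the scene stay as the last step left them, time stands still between calls to the robot, and variables do not carry over. Pictures are saved under pics/ and viewed, about 8 in all and at most 12, crops included, and the job is handed in when it is done.

Besides the shell and the picture viewer there is one more tool, called after "Call:" in YAML: its name, and indented under it one key for each argument. step_arm: Moves the arm, as the interface text tells. Its arguments: {"type":"object","properties":{"linear":{"type":"array"},"angular":{"type":"array"},"grip":{"type":"array"},"force":{"type":"number"}},"required":["linear","angular","grip"]}

```bash
mkdir -p pics; python3 - <<'E'
from bench import monitor,camera,env
import cv2,numpy as np,pickle
o=monitor.get_obs();print(o,env.grip_point_offset)
d={}
for n in("scene","top"):
    c=camera(n);d[n]=c;print({k:v for k,v in c.items() if k!="color"})
    cv2.imwrite(f"pics/{n}0.png",c["color"][:,:,::-1])
pickle.dump(d,open("cams.pkl","wb"))
E
```

```text
{'time_s': 0.0, 'joint_pos': array([-1.26052561,  0.59212574,  0.04829926,  1.60979775, -0.03330123,
        0.94272486, -0.03370881]), 'joint_velocities': array([ 0.0004212 , -0.00055347,  0.00124017,  0.00025446, -0.00014174,
       -0.00292448,  0.0004475 ]), 'effort': array([ 4.94983906e-04, -5.48673284e+01,  1.54643007e+00, -1.98123085e+01,
        9.32597351e-03,  8.57211999e-03, -4.46733850e-06]), 'eef_pos': array([284.51469054, 665.94978398, 230.14537119]), 'orientation': array([-1.63847244e-04,  2.00481279e-01,  9.79696887e-01, -1.11346882e-03]), 'wrist_force': array([-0.41345667,  0.00199673,  0.35052857]), 'ft_torque': array([-0.02189035, -0.0289912 , -0.0122407 ]), 'gripper_width': 85.47169778566695} 18.700000000000003
{'fx': 490.5439640378965, 'fy': 490.5439640378965, 'cx': 315.22363060944684, 'cy': 195.609651925746, 'eye': array([-174.00934751, -996.44452077, 1275.58073484]), 'orientation': array([-0.38672758,  0.86801022, -0.28250878,  0.13110617])}
{'fx': 428.63487622519995, 'fy': 428.63487622519995, 'cx': 323.740341114634, 'cy': 201.70359844367812, 'eye': array([ 269.64979174,   -2.14838324, 1352.02432478]), 'orientation': array([ 0.07990154, -0.66300965,  0.73907349, -0.08834213])}
```

View pics/top0.png

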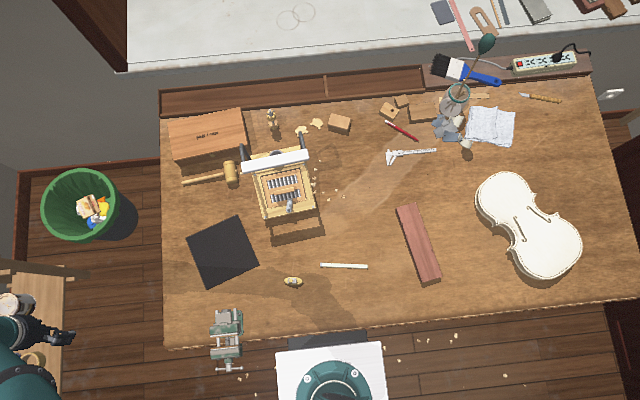

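View pics/scene0.png

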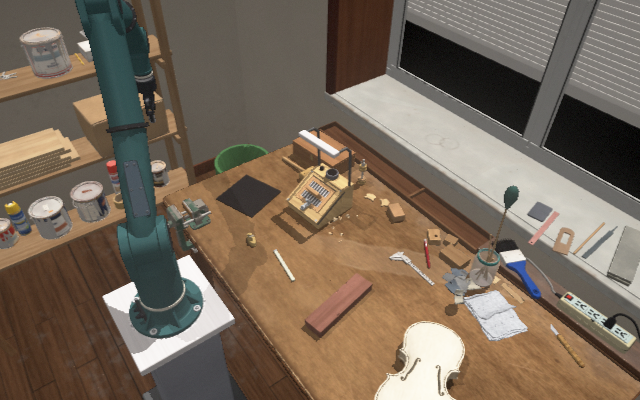

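Top: extractor about (283,185), mat (222,251), plane (293,281), stick (344,266), block (418,243). Scene: extractor at (320,190). I'll zoom in on both views in one picture.

```bash
cat > h.py <<'E'
import numpy as np,cv2,pickle
from scipy.spatial.transform import Rotation as R
def rot(q): return R.from_quat([q[1],q[2],q[3],q[0]]).as_matrix()
def ray(c,uv):
    d=rot(c["orientation"])@np.array([(uv[0]-c["cx"])/c["fx"],(uv[1]-c["cy"])/c["fy"],1]);return c["eye"],d/np.linalg.norm(d)
def onz(c,uv,z):
    e,d=ray(c,uv);return e+d*(z-e[2])/d[2]
def proj(c,p):
    q=rot(c["orientation"]).T@(np.asarray(p,float)-c["eye"]);return np.array([c["cx"]+c["fx"]*q[0]/q[2],c["cy"]+c["fy"]*q[1]/q[2]])
def tri(rs):
    A=sum(np.eye(3)-np.outer(d,d) for e,d in rs);b=sum((np.eye(3)-np.outer(d,d))@e for e,d in rs);return np.linalg.solve(A,b)
E
python3 - <<'E'
from h import *
d=pickle.load(open("cams.pkl","rb"))
t=d["top"]["color"];s=d["scene"]["color"]
m=((t.max(2)<75)).astype(np.uint8);m[:200]=0;m[300:]=0;m[:,:175]=0;m[:,270:]=0
m=cv2.morphologyEx(m,cv2.MORPH_OPEN,np.ones((7,7)))
cs=max(cv2.findContours(m,0,2)[0],key=cv2.contourArea);r=cv2.minAreaRect(cs);print(r)
print(onz(d["top"],r[0],4));print([onz(d["top"],p,4).round() for p in cv2.boxPoints(r)])
a=cv2.resize(t[135:255,230:330],(400*1,480),interpolation=cv2.INTER_CUBIC)
b=cv2.resize(s[120:240,275:375],(400,480),interpolation=cv2.INTER_CUBIC)
cv2.imwrite("pics/z.png",np.hstack([a,b])[:,:,::-1])
E
```

```text
((221.87930297851562, 252.0517120361328), (56.46177673339844, 58.037452697753906), 66.80140686035156)
[468.61170659 300.02691966   4.        ]
[array([528., 417.,   4.]), array([583., 244.,   4.]), array([410., 185.,   4.]), array([358., 354.,   4.])]
```

View pics/z.png

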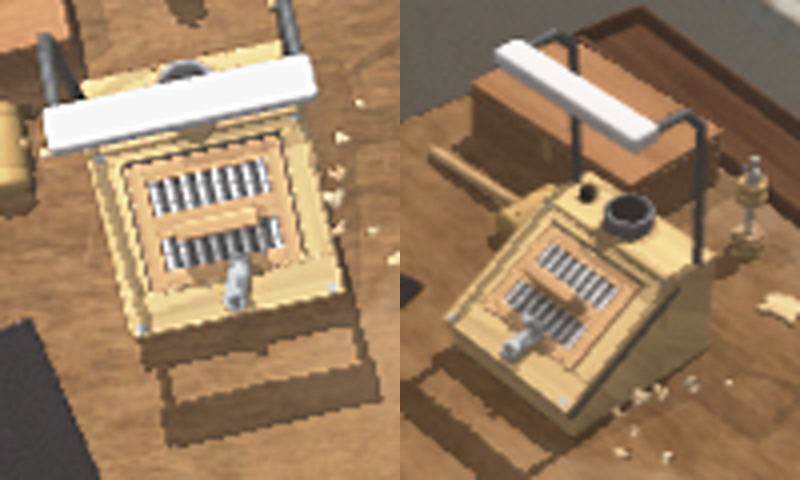

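```bash
python3 - <<'E'
from h import *
d=pickle.load(open("cams.pkl","rb"));T=d["top"];S=d["scene"]
f=lambda a:(230+a[0]/4-.4,135+a[1]/4-.4)
g=lambda a:(275+(a[0]-400)/4-.4,120+a[1]/4-.4)
P={}
for n,a,b in[("FL",(142,328),(455,319)),("FR",(337,287),(562,401)),("bar",(181,102),(578,90)),("grip",(207,228),(546,287)),("pintop?",(240,265),(530,325))]:
    P[n]=tri([ray(T,f(a)),ray(S,g(b))]);print(n,P[n].round(1),(proj(T,P[n])-f(a)).round(1),(proj(S,P[n])-g(b)).round(1))
v=P["FL"]-P["FR"];yaw=np.arctan2(-v[0],v[1]);print("yaw",yaw,np.linalg.norm(v))
for i in [("UL",(98,160)),("UR",(295,118))]: print(i[0],onz(T,f(i[1]),112))
b=onz(T,f((181,102)),309);u=np.array([np.cos(yaw),np.sin(yaw)]);print("bar@309",b,"recess from bar",b[:2]-8*u)
M=(P["FL"]+P["FR"])/2;print("mid front",M)
# predicted
for o in(b[:2]-8*u,):
    print([proj(T,[*(o+u*x),z]) for x,z in((0,75),)])
E
```

```text
FL [559.  152.   40.5] [-0.   0.1] [ 0.1 -0. ]
FR [571.7  -2.1  49.5] [-0.2  0.6] [ 0.5 -0.2]
bar [646.6  84.5 305.1] [ 0.  -0.1] [-0.1  0. ]
grip [619.5  90.8  93. ] [-0.   0.1] [ 0.1 -0. ]
pintop? [589.5  70.2  78.2] [-0.3  0.8] [ 0.7 -0.2]
yaw 0.08233417253851097 154.91039980083943
UL [676.5707271  166.68638782 112.        ]
UR [693.66739364  15.36462365 112.        ]
bar@309 [644.97124353  84.22176188 309.        ] recess from bar [636.99834388  83.56383243]
mid front [565.35813433  74.96082694  45.02479943]
[array([283.7331776 , 187.55267848])]
```

```bash
cat >> h.py <<'E'
REC=np.array([636.,84.,75.]);YAW=.11
def ext():
    u=np.array([np.cos(YAW),np.sin(YAW),0]);v=np.array([-u[1],u[0],0]);z=np.array([0,0,1.])
    c,s=np.cos(np.pi/6),.5
    return np.array([c*u+s*z,v,-s*u+c*z])  # rows: uphill, y, normal
def E2W(p): return REC+np.asarray(p,float)@ext()
def orient(turn=0):  # tool z=-normal, tool y=ext y turned by 'turn' deg about tool z
    a,v,n=ext();B=np.array([np.cross(v,-n),v,-n]).T
    return B@R.from_euler('z',turn,degrees=True).as_matrix()
def delta(o,P,M):
    C=rot(o["orientation"]);return (C.T@(P-o["eef_pos"])/1000).round(4),np.degrees(R.from_matrix(C.T@M).as_rotvec()).round(1)
E
python3 - <<'E'
from h import *
from bench import monitor
o=monitor.get_obs()
for p in([-50,0,130],): print(E2W(p),delta(o,E2W(p),orient()), delta(o,o["eef_pos"]+[0,0,40],orient()))
E
```

```text
[528.35329208  72.11087058 162.58330249] (array([-0.4575, -0.4502,  0.0686]), array([ -7.8, -29.4, -28.7])) (array([-0.    , -0.0001, -0.04  ]), array([ -7.8, -29.4, -28.7]))
```

Call:
step_arm:
  linear:
    - [-0.05,-0.05,-0.02]
    - [-0.1,-0.1,-0.03]
    - [-0.14,-0.14,-0.03]
    - [-0.18,-0.18,-0.03]
    - [-0.22,-0.22,-0.03]
    - [-0.26,-0.26,-0.02]
    - [-0.3,-0.3,0]
    - [-0.34,-0.34,0.02]
    - [-0.38,-0.38,0.04]
    - [-0.42,-0.42,0.05]
    - [-0.4575,-0.45,0.06]
    - [-0.4575,-0.45,0.06]
  angular:
    - [0,0,0]
    - [-1,-3,-3]
    - [-2,-6,-6]
    - [-2.5,-9,-9]
    - [-3,-12,-12]
    - [-4,-16,-15]
    - [-5,-19,-18]
    - [-6,-22,-21]
    - [-7,-25,-24]
    - [-7.8,-29.4,-28.7]
    - [-7.8,-29.4,-28.7]
    - [-7.8,-29.4,-28.7]
  grip: [0.4,0.4,0.4,0.4,0.4,0.4,0.4,0.4,0.4,0.4,0.4,0.4]
  force: 30

```text
time_s: 1.6
eef_pos: [502.2, 133.1, 188.9]
orientation: [0.24, -0.026, 0.97, -0.013]
wrist_force: [1.3, -0.2, -0.1]
gripper_width: 34.2
```

```bash
cat >> h.py <<'E'
def wcam(o,c):
    M=np.asarray(c["mount"],float);C=rot(o["orientation"]);d=dict(c);d["eye"]=o["eef_pos"]+C@M[:3,3]
    q=R.from_matrix(C@M[:3,:3]).as_quat();d["orientation"]=np.array([q[3],*q[:3]]);return d
def look(n,fn):
    from bench import monitor,camera
    o=monitor.get_obs();c=camera(n)
    if "mount" in c:c=wcam(o,c)
    pickle.dump(c,open(fn+".pkl","wb"));cv2.imwrite("pics/"+fn+".png",c["color"][:,:,::-1]);return o,c
E
python3 - <<'E'
from h import *
o,c=look("wrist","w1");print(o["time_s"],o["eef_pos"],o["joint_pos"],o["wrist_force"],o["gripper_width"]);print(c["mount"],c["fx"],delta(o,E2W([-50,0,130]),orient()))
for p in([0,0,40],[-40,0,42],[-70,0,16],[-52,62,8],[52,62,8],[-52,-62,8],[52,-62,8]):print(p,proj(c,E2W(p)).round())
E
```

```text
1.6 [502.17112245 133.13815908 188.86975862] [-0.54121053  0.31726641  0.07248763  2.41550803  1.68284807  0.20566294
 -0.49202174] [ 1.33337459 -0.20129637 -0.05394272] 34.155283222998335
[[ 5.04454400e-04 -9.46479179e-01 -3.22764479e-01  8.20666339e+01]
 [ 9.99999867e-01  4.43825183e-04  2.61438428e-04  3.70297969e-01]
 [-1.04195025e-04 -3.22764568e-01  9.46479277e-01 -1.42317152e+02]
 [ 0.00000000e+00  0.00000000e+00  0.00000000e+00  1.00000000e+00]] 343.0539530875447 (array([-0.0074, -0.0611,  0.0362]), array([-3.7, -2.3, -2.2]))
[0, 0, 40] [256. 254.]
[-40, 0, 42] [251. 211.]
[-70, 0, 16] [255. 169.]
[-52, 62, 8] [327. 186.]
[52, 62, 8] [330. 288.]
[-52, -62, 8] [193. 188.]
[52, -62, 8] [208. 287.]
```

View pics/w1.png

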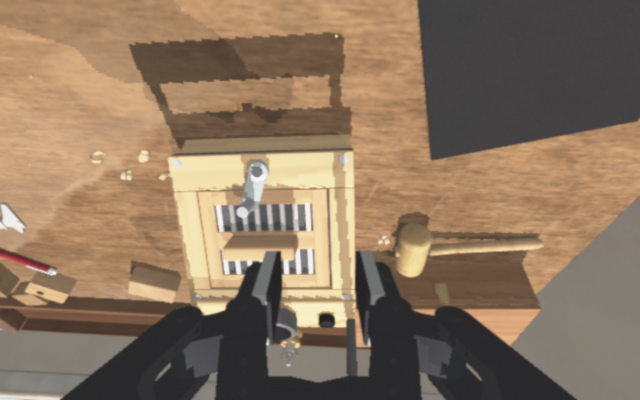

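Wrist view: frame corner screws (176,163),(346,158),(197,297),(347,297), as predicted within a few px; pivot (258,170), pin top (243,212), grip bar about (260,247).

```bash
python3 - <<'E'
from h import *
from bench import monitor
c=pickle.load(open("w1.pkl","rb"))
def onn(uv,n):
    e,d=ray(c,uv);A=ext();k=(n-A[2]@(e-REC))/(A[2]@d);return (A@(e+k*d-REC)).round(1)
print("cam",(ext()@(c["eye"]-REC)).round())
for nm,uv,n in(("pin",(243,212),42),("piv",(258,170),18),("sFL",(346,158),8),("sFR",(176,163),8),("sBL",(347,297),8),("sBR",(197,297),8),("recBL",(332,290),8),("recFL",(331,187),8),("recFR",(195,191),8)):print(nm,onn(uv,n))
o=monitor.get_obs()
p=onn((243,212),42);print(delta(o,E2W([p[0],p[1],75]),orient()),delta(o,E2W([p[0],p[1],24]),orient()))
cv2.imwrite("pics/z1.png",cv2.resize(c["color"][140:310,160:370],None,fx=3,fy=3,interpolation=2)[:,:,::-1])
E
```

```text
cam [-130.   76.  307.]
pin [-39.6  -6.9  42. ]
piv [-69.9   2.8  18. ]
sFL [-76.7  79.5   8. ]
sFR [-76.  -74.9   8. ]
sBL [62.6 78.6  8. ]
sBR [ 63.3 -74.8   8. ]
recBL [54.7 63.9  8. ]
recFL [-50.7  65.7   8. ]
recFR [-49.3 -60.8   8. ]
(array([-0.0204, -0.0576,  0.0905]), array([-4.1, -2.3, -2.4])) (array([-0.0223, -0.054 ,  0.1414]), array([-4.1, -2.3, -2.4]))
```

View pics/z1.png

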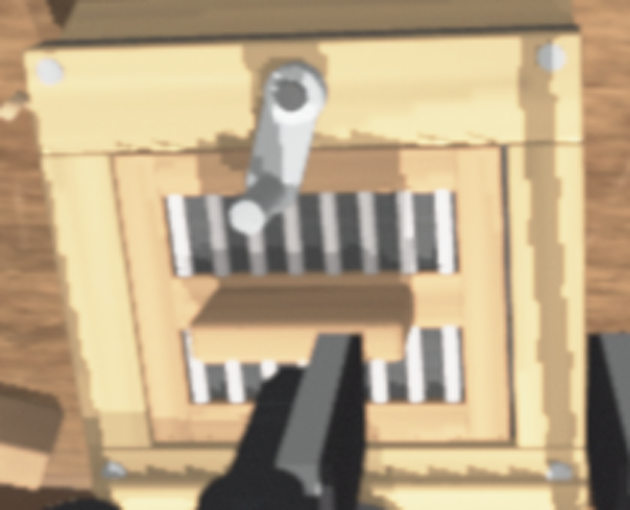

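```bash
sed -i 's/^REC=.*/REC=np.array([636.6,86.3,75.5]);YAW=.11/' h.py; python3 - <<'E'
from h import *
from bench import monitor
o=monitor.get_obs()
for n in(75,20):print(delta(o,E2W([-41,-9.2,n]),orient()))
E
```

```text
(array([-0.02  , -0.0577,  0.0905]), array([-4.1, -2.3, -2.4]))
(array([-0.0221, -0.0538,  0.1454]), array([-4.1, -2.3, -2.4]))
```

Call:
step_arm:
  linear:
    - [-0.02,-0.0577,0.0]
    - [-0.02,-0.0577,0.03]
    - [-0.02,-0.0577,0.06]
    - [-0.02,-0.0577,0.09]
    - [-0.02,-0.0577,0.09]
    - [-0.02,-0.0577,0.09]
  angular:
    - [-4.1,-2.3,-2.4]
    - [-4.1,-2.3,-2.4]
    - [-4.1,-2.3,-2.4]
    - [-4.1,-2.3,-2.4]
    - [-4.1,-2.3,-2.4]
    - [-4.1,-2.3,-2.4]
  grip: [0.4,0.4,0.4,0.4,0.4,0.4]

```text
time_s: 2.4
eef_pos: [564.2, 69.6, 120.8]
orientation: [0.258, -0.054, 0.964, 0.015]
wrist_force: [-0.7, 1.0, 0.3]
gripper_width: 34.0
```

```bash
python3 - <<'E'
from h import *
o,c=look("wrist","w2");print(o["time_s"],o["eef_pos"],o["joint_pos"],o["wrist_force"])
for n in(75,20):print(delta(o,E2W([-41,-9.2,n]),orient()))
for p in([-41,-9.2,42],[-70,0,16],[0,0,40],[-41,-9.2,20]):print(p,proj(c,E2W(p)).round())
E
```

```text
2.4 [564.24828265  69.64149    120.82758235] [ 0.04202685  0.5248652  -0.36171197  2.38632311  2.41468667  0.35853485
 -0.92809668] [-0.73512726  1.01885916  0.27694044]
(array([-0.0002, -0.0006,  0.0011]), array([ 0.1, -0. ,  0. ]))
(array([-0.0002, -0.0006,  0.0561]), array([ 0.1, -0. ,  0. ]))
[-41, -9.2, 42] [316. 235.]
[-70, 0, 16] [331. 173.]
[0, 0, 40] [331. 295.]
[-41, -9.2, 20] [316. 220.]
```

View pics/w2.png

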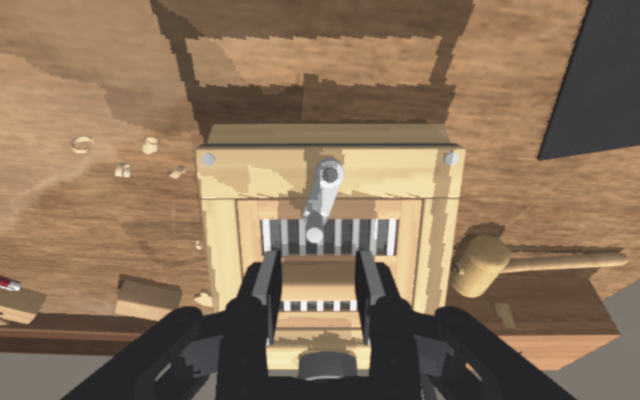

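Pin top at (315,235), predicted (316,235); pivot (330,174). Well aligned. Now I'll descend and close on the pin.

Call:
step_arm:
  linear:
    - [0,0,0.015]
    - [0,0,0.03]
    - [0,0,0.045]
    - [0,0,0.055]
    - [0,0,0.055]
    - [0,0,0.055]
    - [0,0,0.055]
    - [0,0,0.055]
  angular:
    - [0,0,0]
    - [0,0,0]
    - [0,0,0]
    - [0,0,0]
    - [0,0,0]
    - [0,0,0]
    - [0,0,0]
    - [0,0,0]
  grip: [0.4,0.4,0.4,0.4,0.4,0,0,0]
  force: 25

```text
time_s: 3.45
eef_pos: [591.9, 72.5, 74.1]
orientation: [0.259, -0.053, 0.964, 0.014]
wrist_force: [0.2, -2.3, -0.2]
gripper_width: 8.5
```

```bash
python3 - <<'E'
from h import *
from bench import monitor
o=monitor.get_obs();print(o["gripper_width"],o["wrist_force"],(ext()@(o["eef_pos"]-REC)).round(1))
e=ext()@(o["eef_pos"]-REC)
a0=np.arcsin(e[1]/30);print(a0)
for a in np.linspace(a0,-1.5,9)[1:]:
    print(a.round(2),delta(o,E2W([e[0]+30*(np.cos(a)-np.cos(a0)),30*np.sin(a),e[2]]),rot(o["orientation"]))[0])
E
```

```text
8.541375634183176 [ 0.19846106 -2.34661503 -0.21219894] [-40.5  -8.8  21.7]
-0.29939478661177876
-0.45 [ 0.0016 -0.0042 -0.    ]
-0.6 [ 0.0039 -0.0081 -0.    ]
-0.75 [ 0.0067 -0.0116 -0.    ]
-0.9 [ 0.01   -0.0146 -0.    ]
-1.05 [ 0.0137 -0.0172 -0.    ]
-1.2 [ 0.0178 -0.0191 -0.    ]
-1.35 [ 0.0221 -0.0204 -0.    ]
-1.5 [ 0.0266 -0.0211 -0.    ]
```

Call:
step_arm:
  linear:
    - [0.0016,-0.0042,0]
    - [0.0039,-0.0081,0]
    - [0.0067,-0.0116,0]
    - [0.01,-0.0146,0]
    - [0.0137,-0.0172,0]
    - [0.0178,-0.0191,0]
    - [0.0221,-0.0204,0]
    - [0.0266,-0.0211,0]
    - [0.028,-0.0212,0]
    - [0.028,-0.0212,0]
  angular:
    - [0,0,0]
    - [0,0,0]
    - [0,0,0]
    - [0,0,0]
    - [0,0,0]
    - [0,0,0]
    - [0,0,0]
    - [0,0,0]
    - [0,0,0]
    - [0,0,0]
  grip: [0,0,0,0,0,0,0,0,0,0]

```text
time_s: 4.7
eef_pos: [569.8, 47.6, 59.7]
orientation: [0.259, -0.053, 0.964, 0.014]
wrist_force: [2.5, -0.6, 1.5]
gripper_width: 8.4
```

Call:
step_arm:
  linear:
    - [0,0,0]
    - [0,0,0]
    - [0,0,0]
    - [0,0,-0.02]
    - [0,0,-0.04]
    - [0,0,-0.06]
    - [0,0,-0.07]
  angular:
    - [0,0,0]
    - [0,0,0]
    - [0,0,0]
    - [0,0,0]
    - [0,0,0]
    - [0,0,0]
    - [0,0,0]
  grip: [0.4,0.4,0.4,0.4,0.4,0.4,0.4]

```text
time_s: 5.58
eef_pos: [534.0, 43.8, 120.8]
orientation: [0.258, -0.053, 0.964, 0.014]
wrist_force: [0.5, -0.1, -0.1]
gripper_width: 34.1
```

```bash
python3 - <<'E'
from h import *
o,c=look("wrist","w3");print(o["time_s"],o["joint_pos"],(ext()@(o["eef_pos"]-REC)).round(1))
for p in([-70,0,20],[-68,-30,42],[0,0,40]):print(p,proj(c,E2W(p)).round())
for t in(90,-90):
  for n in(75,):print(t,n,delta(o,E2W([0,0,n]),orient(t)))
E
```

```text
5.575 [ 0.1320998   0.51340914 -0.41780729  2.45353113  2.4888195   0.3990432
 -0.9649792 ] [-69.7 -31.   92.6]
[-70, 0, 20] [364. 210.]
[-68, -30, 42] [319. 226.]
[0, 0, 40] [363. 316.]
90 75 (array([-0.0697,  0.031 ,  0.0175]), array([-0.1,  0.1, 90. ]))
-90 75 (array([-0.0697,  0.031 ,  0.0175]), array([ -0.1,  -0.1, -90. ]))
```

View pics/w3.png

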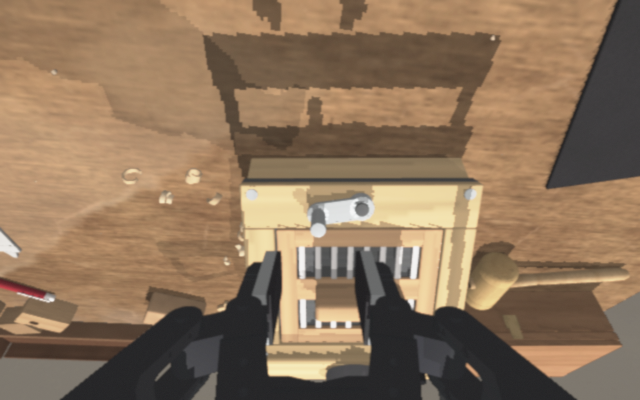

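Tab now lies aside (pin (318,230), pivot (362,209)), about -1.5 rad. I'll test the turn direction while moving over the grip bar.

Call:
step_arm:
  linear:
    - [-0.02,0.015,0.0]
    - [-0.045,0.03,0.0]
  angular:
    - [0,0,10]
    - [0,0,20]
  grip: [0.5,0.5]

```text
time_s: 5.88
eef_pos: [568.8, 77.8, 143.3]
orientation: [0.251, 0.118, 0.959, 0.059]
wrist_force: [0.2, -0.3, -0.7]
gripper_width: 43.0
```

```bash
python3 - <<'E'
from h import *
from bench import monitor
o=monitor.get_obs();print(o["joint_pos"],(ext()@(o["eef_pos"]-REC)).round(1))
for t in(90,-90):
  for n in(90,14):print(t,n,delta(o,E2W([0,0,n]),orient(t)))
E
```

```text
[ 0.05107165  0.4815369  -0.39350102  2.36080022  2.22457843  0.31913838
 -1.11025227] [-25.3  -1.   92.9]
90 90 (array([-0.0233,  0.0098,  0.0028]), array([-0.1,  0. , 69.7]))
90 14 (array([-0.0234,  0.0099,  0.0788]), array([-0.1,  0. , 69.7]))
-90 90 (array([-0.0233,  0.0098,  0.0028]), array([  -0. ,   -0.2, -110.3]))
-90 14 (array([-0.0234,  0.0099,  0.0788]), array([  -0. ,   -0.2, -110.3]))
```

Call:
step_arm:
  linear:
    - [-0.0233,0.0098,0.003]
    - [-0.0233,0.0098,0.003]
    - [-0.0233,0.0098,0.003]
    - [-0.0233,0.0098,0.003]
    - [-0.0233,0.0098,0.003]
    - [-0.0233,0.0098,0.003]
    - [-0.0233,0.0098,0.003]
    - [-0.0233,0.0098,0.003]
    - [-0.0233,0.0098,0.003]
  angular:
    - [0,0,10]
    - [0,0,20]
    - [0,0,30]
    - [0,0,40]
    - [0,0,50]
    - [0,0,60]
    - [0,0,69.7]
    - [0,0,69.7]
    - [0,0,69.7]
  grip: [0.5,0.5,0.5,0.5,0.5,0.5,0.5,0.5,0.5]

```text
time_s: 7.0
eef_pos: [591.9, 81.3, 152.9]
orientation: [0.173, 0.644, 0.72, 0.191]
wrist_force: [-0.1, -0.3, 0.6]
gripper_width: 42.8
```

```bash
python3 - <<'E'
from h import *
o,c=look("wrist","w4");print(o["time_s"],o["joint_pos"],(ext()@(o["eef_pos"]-REC)).round(1))
for p in([0,32,40],[0,-32,40],[-7,-32,40],[7,-32,40],[-50,60,10],[-50,-60,10]):print(p,proj(c,E2W(p)).round())
for n in(90,14):print(n,delta(o,E2W([0,0,n]),orient(90)))
E
```

```text
7.0 [ 0.24520695  0.52654146 -0.64815031  2.29836784  1.90817945  0.40334237
 -1.96897135] [-0.3 -0.  89.5]
[0, 32, 40] [317. 175.]
[0, -32, 40] [317. 272.]
[-7, -32, 40] [306. 272.]
[7, -32, 40] [328. 272.]
[-50, 60, 10] [238. 119.]
[-50, -60, 10] [250. 283.]
90 (array([ 0.    ,  0.0003, -0.0005]), array([-0.1,  0.1,  0.1]))
14 (array([0.0002, 0.0004, 0.0755]), array([-0.1,  0.1,  0.1]))
```

View pics/w4.png

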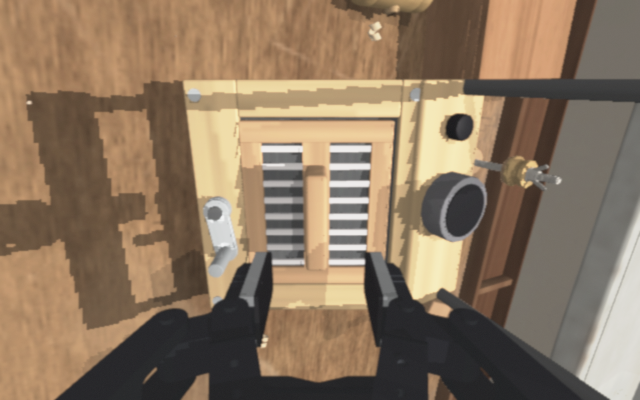

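Grip bar spans cols 305–329 (predicted 306–328), y ends match; the tab is clear. Next I'll descend and grip.

Call:
step_arm:
  linear:
    - [0,0,0.02]
    - [0,0,0.04]
    - [0,0,0.055]
    - [0,0,0.067]
    - [0,0,0.0735]
    - [0,0,0.0735]
    - [0,0,0.0735]
    - [0,0,0.0735]
    - [0,0,0.0735]
    - [0,0,0.0735]
  angular:
    - [0,0,0]
    - [0,0,0]
    - [0,0,0]
    - [0,0,0]
    - [0,0,0]
    - [0,0,0]
    - [0,0,0]
    - [0,0,0]
    - [0,0,0]
    - [0,0,0]
  grip: [0.5,0.5,0.5,0.5,0.5,0.5,0,0,0,0]
  force: 50

```text
time_s: 8.3
eef_pos: [627.6, 85.4, 89.6]
orientation: [0.173, 0.644, 0.72, 0.191]
wrist_force: [-5.5, -0.6, 6.4]
gripper_width: 13.1
```

Call:
step_arm:
  linear:
    - [0,0,-0.005]
    - [0,0,-0.01]
    - [0,0,-0.02]
    - [0,0,-0.03]
    - [0,0,-0.04]
    - [0,0,-0.05]
    - [0,0,-0.06]
    - [0,0,-0.07]
    - [0,0,-0.07]
  angular:
    - [0,0,0]
    - [0,0,0]
    - [0,0,0]
    - [0,0,0]
    - [0,0,0]
    - [0,0,0]
    - [0,0,0]
    - [0,0,0]
    - [0,0,0]
  grip: [0,0,0,0,0,0,0,0,0]

```text
time_s: 9.43
eef_pos: [592.9, 81.7, 151.3]
orientation: [0.173, 0.644, 0.72, 0.192]
wrist_force: [-0.5, -0.4, -3.0]
gripper_width: 12.9
```

```bash
python3 - <<'E'
from h import *
o,c=look("wrist","w5");print(o["time_s"],o["joint_pos"],(ext()@(o["eef_pos"]-REC)).round(1),o["gripper_width"],o["wrist_force"],o["ft_torque"])
E
```

```text
9.425 [ 0.24512775  0.53149693 -0.64974782  2.29798002  1.91740974  0.40835419
 -1.9764559 ] [-0.2  0.2 87.6] 12.892714110194142 [-0.53189697 -0.42359159 -3.00097402] [-0.12001088  0.89442448 -0.04348894]
```

View pics/w5.png

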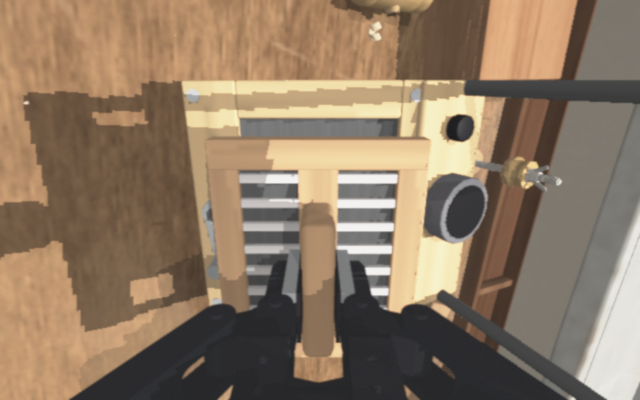

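Panel is held squarely (bar at cols 303–333 between pads), clear of the recess.

```bash
python3 - <<'E'
from h import *
from bench import monitor
o=monitor.get_obs();print((ext()@(np.array([627.6,85.4,89.6])-REC)).round(1))
u=np.array([np.cos(YAW),np.sin(YAW),0]);z=np.array([0,0,-1.]);M=np.array([np.cross(u,z),u,z]).T
for P,m in(([540,95,200],orient(90)),([490,220,180],M),([469,300,80],M),([469,300,30],M)):print(delta(o,np.array(P,float),m))
E
```

```text
[-0.8  0.1 16.7]
(array([ 0.019 , -0.0198, -0.0682]), array([-0.1,  0.1,  0.1]))
(array([ 0.1488, -0.0607, -0.0691]), array([29.9,  0.1,  0.1]))
(array([ 0.2309, -0.1209,  0.0114]), array([29.9,  0.1,  0.1]))
(array([ 0.2311, -0.1458,  0.0547]), array([29.9,  0.1,  0.1]))
```

Call:
step_arm:
  linear:
    - [0.01,-0.01,-0.034]
    - [0.019,-0.02,-0.068]
    - [0.05,-0.03,-0.068]
    - [0.08,-0.04,-0.068]
    - [0.115,-0.05,-0.068]
    - [0.149,-0.061,-0.069]
    - [0.17,-0.075,-0.05]
    - [0.19,-0.09,-0.03]
    - [0.21,-0.105,-0.01]
    - [0.231,-0.121,0.011]
    - [0.231,-0.121,0.011]
    - [0.231,-0.121,0.011]
  angular:
    - [0,0,0]
    - [0,0,0]
    - [5,0,0]
    - [10,0,0]
    - [15,0,0]
    - [20,0,0]
    - [25,0,0]
    - [29.9,0,0]
    - [29.9,0,0]
    - [29.9,0,0]
    - [29.9,0,0]
    - [29.9,0,0]
  grip: [0,0,0,0,0,0,0,0,0,0,0,0]

```text
time_s: 10.98
eef_pos: [469.2, 299.3, 80.4]
orientation: [0.002, 0.667, 0.745, -0.001]
wrist_force: [-0.3, -0.3, -2.6]
gripper_width: 13.1
```

```bash
python3 - <<'E'
from h import *
o,c=look("wrist","w6");print(o["time_s"],o["eef_pos"],o["joint_pos"],o["gripper_width"],o["wrist_force"],o["ft_torque"])
u=np.array([np.cos(YAW),np.sin(YAW),0]);z=np.array([0,0,-1.]);M=np.array([np.cross(u,z),u,z]).T
for h in(50,24,19): print(delta(o,np.array([469,300,h]),M))
for p in((528,417,4),(583,244,4),(410,185,4),(358,354,4)):print(proj(c,p).round())
E
```

```text
10.975 [469.18251659 299.31162235  80.37837762] [-0.1640252   0.70009693 -0.68934392  2.0688356   0.75910224  0.64379934
 -1.26600694] 13.065593150658923 [-0.3429166  -0.29199167 -2.62126072] [ 0.00517442 -0.00337124 -0.00324145]
(array([ 0.0008, -0.0001,  0.0304]), array([0. , 0.2, 0. ]))
(array([ 0.0009, -0.0001,  0.0564]), array([0. , 0.2, 0. ]))
(array([ 0.001 , -0.0001,  0.0614]), array([0. , 0.2, 0. ]))
[440.  31.]
[460. 294.]
[225. 337.]
[147. 109.]
```

View pics/w6.png

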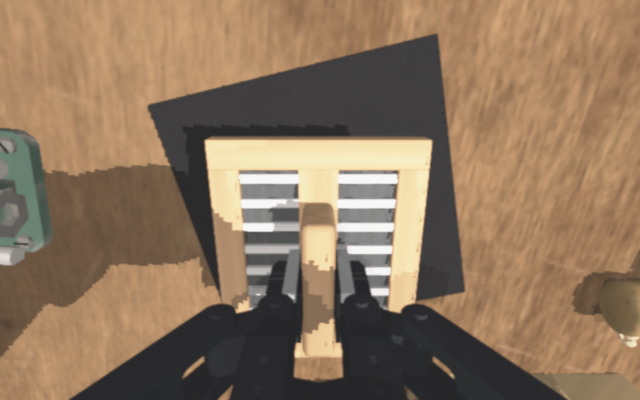

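Mat corners seen at (437,35), (463,291), (150,105), within 4 px of my estimate. Now lowering slowly.

Call:
step_arm:
  linear:
    - [0.001,0,0.015]
    - [0.001,0,0.03]
    - [0.001,0,0.042]
    - [0.001,0,0.049]
    - [0.001,0,0.053]
    - [0.001,0,0.0555]
    - [0.001,0,0.0575]
    - [0.001,0,0.0575]
  angular:
    - [0,0.2,0]
    - [0,0.2,0]
    - [0,0.2,0]
    - [0,0.2,0]
    - [0,0.2,0]
    - [0,0.2,0]
    - [0,0.2,0]
    - [0,0.2,0]
  grip: [0,0,0,0,0,0,0,0]

```text
time_s: 12.02
eef_pos: [469.6, 300.0, 23.4]
orientation: [0.001, 0.667, 0.745, 0.0]
wrist_force: [0.0, -0.2, -3.2]
gripper_width: 12.9
```

Call:
step_arm:
  linear:
    - [0,0,0.001]
    - [0,0,0.002]
    - [0,0,0.003]
    - [0,0,0.003]
  angular:
    - [0,0,0]
    - [0,0,0]
    - [0,0,0]
    - [0,0,0]
  grip: [0,0,0,0]

```text
time_s: 12.52
eef_pos: [469.8, 300.2, 21.4]
orientation: [0.001, 0.667, 0.745, 0.001]
wrist_force: [-0.9, -1.3, 5.9]
gripper_width: 13.0
```

Contact felt (z force -3.2 → +5.9 N). Release and back off.

Call:
step_arm:
  linear:
    - [0,0,0]
    - [0,0,0]
    - [0,0,0]
    - [0,0,0]
    - [0,0,-0.02]
    - [0,0,-0.04]
    - [0,0,-0.07]
    - [0,0,-0.1]
    - [0,0,-0.14]
    - [0,0,-0.18]
    - [0,0,-0.18]
  angular:
    - [0,0,0]
    - [0,0,0]
    - [0,0,0]
    - [0,0,0]
    - [0,0,0]
    - [0,0,0]
    - [0,0,0]
    - [0,0,0]
    - [0,0,0]
    - [0,0,0]
    - [0,0,0]
  grip: [0.4,0.4,0.4,0.4,0.4,0.4,0.4,0.4,0.4,0.4,0.4]

```text
time_s: 13.9
eef_pos: [470.7, 302.0, 204.3]
orientation: [0.002, 0.667, 0.745, 0.004]
wrist_force: [-0.2, 0.1, -0.0]
gripper_width: 33.9
```

```bash
python3 - <<'E'
from h import *
o,c=look("wrist","w7");print(o["time_s"],o["eef_pos"],o["wrist_force"])
o,t=look("top","t7");print(proj(c,(469,300,44)).round(),[proj(c,p).round() for p in((528,417,4),(583,244,4),(410,185,4),(358,354,4))])
a=cv2.resize(c["color"],(480,300));b=cv2.resize(t["color"][120:300,180:372],(320,300),interpolation=2)
cv2.imwrite("pics/z7.png",np.hstack([a,b])[:,:,::-1])
E
```

```text
13.9 [470.73126922 301.9945187  204.33316707] [-0.15052573  0.08240042 -0.03357476]
[313. 179.] [array([390.,  53.]), array([412., 229.]), array([250., 262.]), array([204., 102.])]
```

View pics/z7.png

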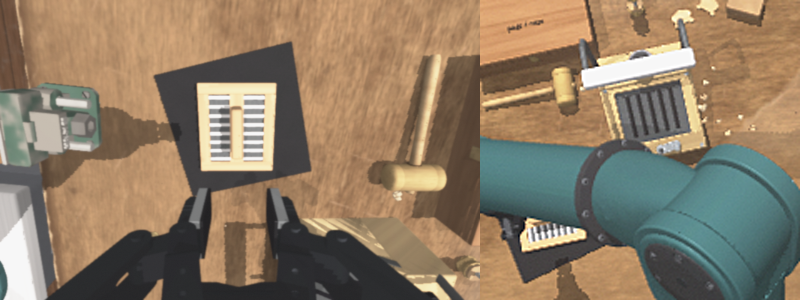

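The panel lies flat on the mat, centred (bar at (236,133) in the shrunken wrist view, mat middle about (234,121) before height parallax). The tab is still aside and the robot is clear. I'm handing in.

```bash
python3 -c "
from bench import env
print(env.finish_job())"
```

```text
the job is handed in; nothing more can be done
None
```

I handed the job in at about 14 s. The tab is turned aside, and the panel lies flat, grip bar up, in the middle of the mat.

- **Tab:** I gripped the pin and swung the tab to about -1.5 rad, to the extractor's -y side. That angle is read from the wrist picture, and the last top view showed the tab still aside.
- **Panel:** I gripped it by the bar with the tool tilted to the slope's normal and lifted it straight out. I then levelled it and lowered it until the wrist's vertical force went from -3.2 N to +5.9 N before letting go.
- **Last checks:** The final wrist picture shows the panel close to the middle of the mat. At release the tool was at (470, 300) mm, and I measured the mat's middle at (469, 300) mm. The wrist force was near zero and the gripper about 180 mm clear. The mallet and the mat were in view and looked undisturbed.
- **Not checked:** I did not measure the other loose things against their starting positions. In the last top view the arm hid part of the table, including the area in front of the extractor. No path went near them.

No check failed or disagreed beyond a few pixels.

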